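# Slide carrier to the edge

### The arm

A 6-joint arm with a two-finger parallel gripper is mounted at the origin on the work surface. World frame = base frame: x ahead of the robot, y to its left, z up, the work surface at z = 0. Lengths are in m, angles in rad, forces in N, time in s.
With the tool pointing down it reaches from about 0.3 to 0.875 m from the base axis. Payload 6.4 kg.
Tool frame: the origin (TCP) lies midway between the tips of the shut fingers; the grasp point (between the pads) lies 19 mm behind it; x points along the fingers, y is the direction in which the jaws open and shut, and the axes are right-handed (so a half turn about x gives the same grasp; the last joint's range is limited). The gripper opens to 85 mm and grips with 20 to 120 N. Pads are 22 mm wide; open, the fingers measure 114 mm over their backs; the gripper's body (76 mm by 85 mm) begins 54 mm behind the grasp point. The pads swing forward as they close: fully open they stand 13 mm farther back than shut.
Start: joints at [-1.538, 0.181, 1.607, -0, 1.354, -0.206], TCP at [0.136, -0.559, 0.231] pointing down, gripper open.
Joint ranges: [-2.99, 2.99], [-0.89, 2.07], [0.3, 2.58], [-1.14, 4.28], [0, 2.63], [-3.12, 3.12]. Speed limits (rad/s): [2.57, 2.57, 3.01, 3.14, 3.14, 3.14].

### API

Orientations are given as a unit quaternion [w, x, y, z].
In Python, from bench import ctrl gives the robot as it stands.
- The arm moves only by the tool step_arm, never from a script. Its argument "motion" is a list of rows, each a list of 7 numbers: the shift along the tool's x, y, z in mm, then the turn, a rotation vector about the tool's x, y, z in degrees, then the closure in counts, from 0 (fully open) to 255 (shut). In form: [[tx, ty, tz, rx, ry, rz, hand], ...]. A call has 1 to 10 rows; each row is the pose to reach, as a shift and turn from the pose commanded when the call began, along the tool's axes at that moment; what a row does not reach only later rows make up. A row lasts 1/8 s, in which the tool goes at most 62.5 mm and 10.7 degrees, less where a joint would pass 70% of its speed; a pose out of reach is approached as far as the arm can. A call with a gripper value outside its range is refused whole. The fingers move at their own pace and stop on an object; the grip force is fixed at half the most. Time passes only in rows, so rows that repeat a pose let the fingers close. It gives the time, the measured TCP pose, the force and the opening at its end, in the units of the state.
- ctrl.get_obs(): the state, without advancing time (a new reading comes with each control period).
- ctrl.camera(name): name is "scene" or "top"; returns (picture, depth): 480x640x3 uint8, red, green, blue; 480x640 float32, m along the optical axis (not along the pixel's ray), 0 where there is no reading.
- ctrl.camera_info(name): a dict with "fx", "fy", "cx", "cy" (pixels), "T" (4x4, takes a point from camera to world coordinates). Camera axes: x right, y down, z forward; pixel columns grow to the right and rows downward; lengths in m; the calibration is good to about 2 mm. A picture is of the moment at which its call begins. camera_info takes no time and is no camera call.
- ctrl.hand_in(): hands the job in, once; it reports no verdict.
The state is a dict: "time_s": time; "q": joint angles; "dq": joint speeds; "joint_efforts": joint torques, N m; "eef_pos": TCP position; "eef_rot": TCP orientation; "wrist_force": force on the tool from outside, world axes, zero at the start; "torque": the same for the moment, N m; "opening": opening from 0.0 (shut) to 1.0 (fully open).
Only numpy, scipy, OpenCV 4.12 (cv2) and the standard library are available. Lean on these libraries where they do the work, as an engineer would, in place of code of your own. Each camera call takes 0.05 s, during which the arm holds its last target. There are 200 camera calls.

### The job

On the low bench ledge lies a thin slide-carrier plate. With the fingertips only, push it along the ledge until about 40 mm of it sticks out past the ledge's open end, so that its edge can be taken from there later, and leave it lying flat and square, with its long side up against the fence along the back of the ledge. Do not pick up, lift or tip the plate, and do not disturb the other things.

Things in the scene. Friction and masses are not known exactly. Their poses are not given: they have to be found in the camera images.
- ledge: Fixed low bench ledge, turned up to 0.3 rad either way: a white board 170 mm deep (x) by 420 mm long (y), top 60 mm above the bench. Origin: centre of its footprint, on the bench. +x: to its back, away from the robot. -y: to its open end, towards the robot's right. No rim at the front (x = -85 mm) or the open end (y = -210 mm); an end stop 22 mm high at the +y end, inner face at y = +202 mm.
- lip (a point): Middle of the ledge's open end: on the board's top surface, at its -y edge (ledge frame 0, -210, 60 mm). Axes as the ledge's.
- fence (a point): Middle of the foot of the fence's inner face, on the board's top (ledge frame 77, 0, 60 mm); axes as the ledge's. The wooden fence is 8 mm thick, rises 22 mm above the board and runs along the whole back of the ledge.
- plate: Loose flat dark-anodised slide carrier, 100 mm (x) by 150 mm (y) by 6 mm thick, about 0.2 kg, with two through windows 27 by 77 mm, long along y, centred at x = -22 and +22 mm. Lies on the ledge, long side roughly along it, askew up to 0.12 rad, 15 to 40 mm short of the fence. Origin: centre of its underside, z up. Slides with ordinary friction; past 75 mm of overhang it tips off.
- leading_edge (a point): Middle of the plate's short edge that faces the open end (plate frame 0, -75, 3 mm: half-way up the edge). Axes as the plate's.
- objective: Loose steel microscope objective, round, 31 mm across, 45 mm high, standing on the ledge in the corner of fence and end stop, behind the plate. Origin: centre of its underside. Leave alone.
- oil_bottle: Loose small bottle, 36 mm across, 75 mm high, standing on the bench off one end of the ledge. Origin: centre of its underside. Leave alone.
- slide_box: Loose flat box for slides, 90 by 100 by 34 mm, on the bench off one end of the ledge. Origin: centre of its underside. Leave alone.
- beaker: Loose white open cup, 60 mm across, 70 mm high, on the bench off one end of the ledge. Origin: centre of its underside. Leave alone.
Things that resemble listed ones, but are neither listed nor needed, are in the scene too. There is more than one size of the plate; the job needs the middle-sized.

How it is judged:
At the end, for the whole second after the job is handed in: The plate lies flat and still on the ledge, its leading short edge 25 to 55 mm past the open end, its middle within 6 mm of where it is when against the fence, and within 0.07 rad of parallel to it (y of leading_edge in the frame of lip between -0.055 and -0.025 m and x of plate in the frame of ledge above 0.021 m and angle between the y axis of plate and the y axis of ledge, either way round below 0.07 rad and z of plate in the frame of ledge between 0.056 and 0.064 m and angle between plate's own z axis and vertical below 0.05 rad and linear speed of plate below 0.01 m/s); the robot touches nothing.
It fails at once if the plate is lifted more than 12 mm off the ledge or tipped by more than 0.2 rad (z of plate in the frame of ledge above 0.072 m or angle between plate's own z axis and vertical above 0.2 rad).
It fails at once if the plate drops off the ledge (z of plate in the frame of ledge below 0.04 m).
It fails at once if another thing is moved by more than 15 mm or tipped (distance of any of objective, oil_bottle, slide_box, beaker from where it was at the start of the episode above 0.015 m or angle between any of objective, oil_bottle, slide_box, beaker's own z axis and vertical above 0.3 rad).
It also fails if it takes over 61 s, if anything falls off the work surface, if the arm or the gripper's body presses on something with over 40 N, if the wrist force passes 120 N, or if a joint passes its speed limit or range.

## Working session

There is one attempt and no reset: what is moved stays moved. The work goes in short steps, Python scripts to look and compute and a tool call to move; the robot and the scene stay as the last step left them, time stands still between calls to the robot, and variables do not carry over. Pictures are saved under pics/ and viewed, about 8 in all and at most 12, crops included, and the job is handed in when it is done.

Besides the shell and the picture viewer there is one more tool, called after ">>>" by a JSON object that holds its "fn" and its "kwargs". step_arm: Moves the arm, as the interface text tells. Its arguments: {"type":"object","properties":{"motion":{"type":"array","items":{"type":"array","items":{"type":"number"}}}},"required":["motion"]}

```bash
mkdir -p pics; ls; python3 - <<'E'
from bench import ctrl
import cv2,numpy as np
for n in("scene","top"):
    p,d=ctrl.camera(n); cv2.imwrite(f"pics/{n}0.png",p[:,:,::-1]); np.save(f"pics/{n}0d.npy",d)
    i=ctrl.camera_info(n); print(n,i["fx"],i["fy"],i["cx"],i["cy"]); print(np.round(i["T"],3))
o=ctrl.get_obs(); print(o)
E
```

```text
pics
scene 450.9768580159143 450.9768580159143 319.48147680999733 244.2739117638436
[[-0.62   0.561 -0.548  1.117]
 [ 0.784  0.429 -0.448  0.477]
 [-0.017 -0.708 -0.706  0.788]
 [ 0.     0.     0.     1.   ]]
top 577.8981774402882 577.8981774402882 313.5135460302311 244.34135463393676
[[-0.025 -0.996  0.085  0.48 ]
 [-1.     0.025  0.008  0.013]
 [-0.011 -0.085 -0.996  1.285]
 [ 0.     0.     0.     1.   ]]
{'time_s': 0.1, 'q': array([-1.53832973e+00,  1.81487036e-01,  1.60785332e+00,  9.38749606e-06,
        1.35383420e+00, -2.06283998e-01]), 'dq': array([ 0.00043068, -0.00098965, -0.00321315,  0.00029182,  0.00236922,
       -0.00105587]), 'joint_efforts': array([-3.41723944e-05, -4.45877802e+01, -3.52239525e+01, -3.26315430e-04,
        4.17354866e-03,  1.35908761e-05]), 'eef_pos': array([ 0.13599401, -0.55819203,  0.23048928]), 'eef_rot': array([ 0.08365311,  0.7021261 ,  0.0847669 , -0.70202255]), 'wrist_force': array([ 0.40522495, -0.68674386,  0.42110116]), 'torque': array([-0.00510543,  0.00545108,  0.03617074]), 'opening': 1.0027770421784243}
```

View pics/top0.png

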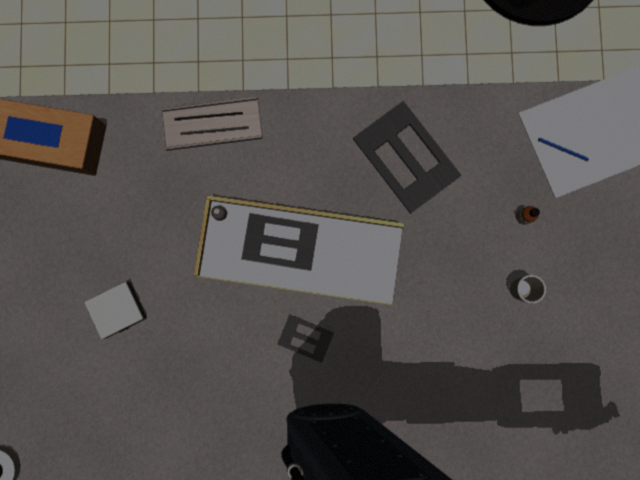

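View pics/scene0.png

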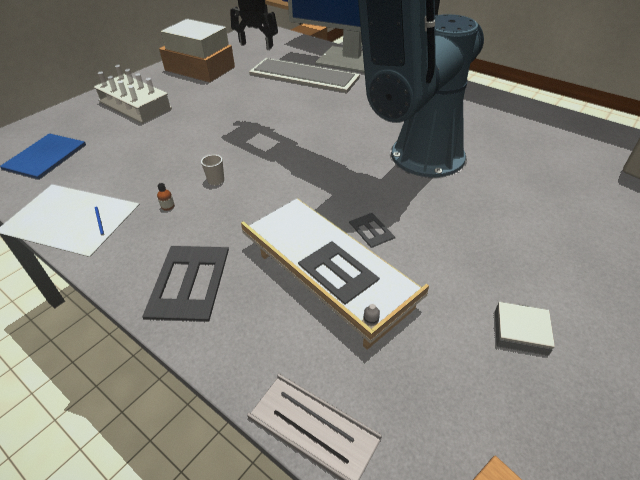

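The top view shows three windowed plates: one on the ledge at about (280,242), a bigger one on the bench at (407,157) and a smaller one at (305,338). The one on the ledge fits as the middle-sized. The ledge's open end is at the right (~(398,263)) and the objective stands at (219,213). The beaker (530,290) and bottle (528,214) are off the open end. I'll measure these and confirm in a crop.

```bash
cat > h.py <<'E'
import cv2,numpy as np
from bench import ctrl
def ray(n,uv,z):
    i=ctrl.camera_info(n); T=i["T"]; uv=np.atleast_2d(uv).astype(float)
    d=np.c_[(uv[:,0]-i["cx"])/i["fx"],(uv[:,1]-i["cy"])/i["fy"],np.ones(len(uv))]@T[:3,:3].T
    return T[:3,3]+d*((z-T[2,3])/d[:,2])[:,None]
def shot(n,name):
    p,d=ctrl.camera(n); cv2.imwrite(f"pics/{name}.png",p[:,:,::-1]); return p,d
def big(mask):
    c,_=cv2.findContours(mask.astype(np.uint8),cv2.RETR_EXTERNAL,cv2.CHAIN_APPROX_NONE)
    return max(c,key=cv2.contourArea)
def board(p):   # white board incl. plate: bright hull inside roi
    m=np.zeros(p.shape[:2],bool); m[185:315,185:415]=(p[185:315,185:415].min(2)>105); return m
def rect(P):
    r=cv2.minAreaRect((P[:,:2]*1000).astype(np.float32)); b=cv2.boxPoints(r); return r,b
E
python3 - <<'E'
from h import *
p=cv2.imread("pics/top0.png")[:,:,::-1]; d=np.load("pics/top0d.npy")
print(p[242,280],p[260,350],p[225,403],p[212,320],p[330,420])
m=board(p); c=cv2.convexHull(big(m))[:,0]
r,b=rect(ray("top",c,.06)); print("board",r,b)
hull=np.zeros(m.shape,np.uint8); cv2.fillConvexPoly(hull,c,1)
dark=(p.max(2)<85)&(hull>0); dark[:,:235]=0
pc=big(dark); r,b=rect(ray("top",pc[:,0]+0,.066)); print("plate",r,b)
# depth-derived heights
i=ctrl.camera_info("top");T=i["T"]
for u,v in[(350,265),(262,229),(249,242),(219,213),(529,289),(528,214),(115,310),(212,137),(407,157),(305,338),(280,217+0)]:
    z=d[v,u]; P=T[:3,:3]@(np.array([(u-i["cx"])/i["fx"],(v-i["cy"])/i["fy"],1])*z)+T[:3,3]; print(u,v,P.round(3))
cr=cv2.resize(p[180:320,180:420,::-1],None,fx=3.3,fy=3.3,interpolation=cv2.INTER_CUBIC)
cv2.drawContours(cr,[((pc-[180,180])*3.3).astype(int)],-1,(0,0,255),1)
cv2.drawContours(cr,[((c[:,None]-[180,180])*3.3).astype(int)],-1,(0,255,0),1)
cv2.imwrite("pics/crop0.png",cr)
E
```

```text
[41 39 41] [123 122 125] [114 114  74] [114 103  65] [90 84 82]
board ((569.5921630859375, 50.72406005859375), (410.7862243652344, 160.44309997558594), 80.32200622558594) [[ 455.98352 -138.25983]
 [ 614.1432  -165.23203]
 [ 683.2008   239.70795]
 [ 525.04114  266.68015]]
plate ((592.7325439453125, 94.89996337890625), (149.80665588378906, 100.57787322998047), 79.15281677246094) [[529.2461     30.798843 ]
 [628.02686    11.8710785]
 [656.219     159.00108  ]
 [557.43823   177.92885  ]]
350 265 [ 0.539 -0.053  0.059]
262 229 [0.62  0.132 0.068]
249 242 [0.593 0.16  0.064]
219 213 [0.651 0.217 0.102]
529 289 [ 0.479 -0.447  0.007]
528 214 [ 0.638 -0.435  0.059]
115 310 [0.456 0.457 0.032]
212 137 [0.838 0.247 0.011]
407 157 [ 0.78  -0.191  0.009]
305 338 [0.383 0.048 0.   ]
280 217 [0.645 0.094 0.06 ]
```

View pics/crop0.png

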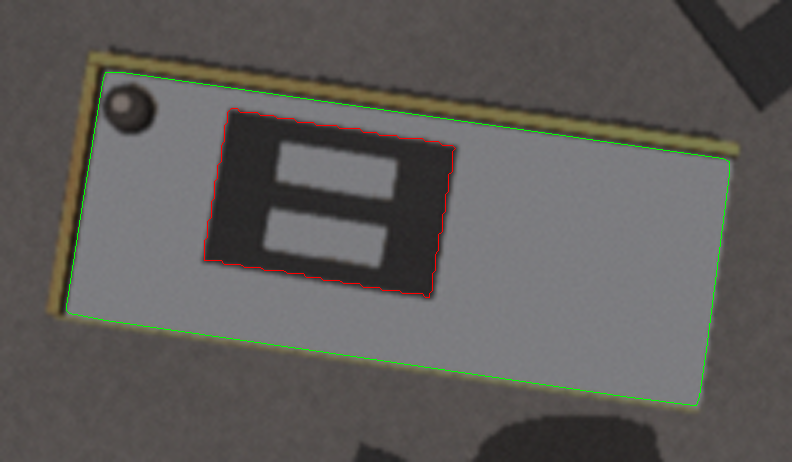

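The crop shows the plate outlined in red at 149.8 × 100.6 mm, with its two windows, so it is the middle-sized one. The green board outline measures 411 × 160 mm against an expected 412 × 162. The plate is about 16 mm short of the fence and about 0.02 rad askew, with free room behind it before the objective. 

Plan: push the plate's rear short edge with two part-open fingers along -y, then push it in against the fence with shut fingers.

```bash
cat >> h.py <<'E'
from scipy.spatial.transform import Rotation as Ro
O=np.array([574.2,54.0]); X=np.array([.9858,-.168]); Y=np.array([.168,.9858])
def goto(xl,yl,z):
    "shift in tool axes (mm) and turn (deg) to ledge xl,yl mm, world z mm, jaws along ledge x, tool down"
    o=ctrl.get_obs(); q=o["eef_rot"]; R=Ro.from_quat(np.r_[q[1:],q[0]]).as_matrix()
    t=np.r_[O+xl*X+yl*Y,z]; dw=t-o["eef_pos"]*1000
    d=np.array([0,0,-1.]); best=None
    for s in(1,-1):
        y=s*np.r_[X,0]; Rt=np.c_[d,y,np.cross(d,y)]
        rv=Ro.from_matrix(R.T@Rt).as_rotvec(degrees=True)
        if best is None or np.linalg.norm(rv)<np.linalg.norm(best): best=rv
        print("turn opt",rv.round(1))
    rel=o["eef_pos"][:2]*1000-O
    print("at ledge",(rel@X).round(1),(rel@Y).round(1),(o["eef_pos"][2]*1000).round(1),"shift",(R.T@dw).round(1),"F",o["wrist_force"].round(1),"t",o["time_s"],"q",o["q"].round(2),o["opening"])
    print("tool axes in ledge: y",(R[:2,1]@X).round(3),(R[:2,1]@Y).round(3),"z",(R[:2,2]@X).round(3),(R[:2,2]@Y).round(3))
E
python3 -c "
from h import *
goto(11,138,200)"
```

```text
turn opt [-66.6  -0.1   0.1]
turn opt [1.134e+02 1.000e-01 1.000e-01]
at ledge -329.1 -677.1 230.5 shift [  31.6 -613.5 -635.3] F [ 0.4 -0.7  0.4] t 0.1 q [-1.54  0.18  1.61  0.    1.35 -0.21] 1.0027770421784243
tool axes in ledge: y 0.396 -0.918 z -0.918 -0.396
```

>>> {"fn": "step_arm", "kwargs": {"motion": [[0,-60,-62,-7,0,0,105],[3,-307,-318,-34,0,0,105],[3,-307,-318,-34,0,0,105],[3,-307,-318,-34,0,0,105],[3,-307,-318,-34,0,0,105],[3,-307,-318,-34,0,0,105],[3,-307,-318,-34,0,0,105],[3,-307,-318,-34,0,0,105],[3,-307,-318,-34,0,0,105],[3,-307,-318,-34,0,0,105]]}}

```text
time_s: 1.35
eef_pos: [0.3718, -0.1864, 0.2282]
eef_rot: [-0.285, -0.647, -0.285, 0.647]
wrist_force: [0.6, -0.7, -0.0]
opening: 0.586
```

```bash
python3 -c "
from h import *
goto(11,138,200)"
```

```text
turn opt [-32.8   0.    0. ]
turn opt [147.2   0.   -0. ]
at ledge -159.1 -271.0 228.2 shift [  28.   -78.2 -436. ] F [ 0.6 -0.7 -0. ] t 1.35 q [-0.75 -0.19  1.99 -0.    1.35 -0.01] 0.5860541694191778
tool axes in ledge: y 0.841 -0.541 z -0.541 -0.841
```

>>> {"fn": "step_arm", "kwargs": {"motion": [[0,-10,-56,-4,0,0,105],[28,-78,-436,-33,0,0,105],[28,-78,-436,-33,0,0,105],[28,-78,-436,-33,0,0,105],[28,-78,-436,-33,0,0,105],[28,-78,-436,-33,0,0,105],[28,-78,-436,-33,0,0,105],[28,-78,-436,-33,0,0,105],[28,-78,-436,-33,0,0,105],[28,-78,-436,-33,0,0,105]]}}

```text
time_s: 2.6
eef_pos: [0.6081, 0.1876, 0.2003]
eef_rot: [-0.457, -0.539, -0.457, 0.54]
wrist_force: [-0.0, -0.2, -0.1]
opening: 0.586
```

```bash
python3 -c "
from h import *
goto(11,138,75)"
```

```text
turn opt [0.2 0.  0. ]
turn opt [-1.798e+02 -0.000e+00  1.000e-01]
at ledge 11.0 137.4 200.3 shift [125.3   0.   -0.7] F [-0.  -0.2 -0.1] t 2.6 q [ 0.11  0.34  1.47 -0.    1.33  0.28] 0.5857169308606763
tool axes in ledge: y 1.0 0.004 z 0.004 -1.0
```

>>> {"fn": "step_arm", "kwargs": {"motion": [[60,0,-1,0,0,0,105],[115,0,-1,0,0,0,105],[128,0,-1,0,0,0,105],[130,0,-1,0,0,0,105],[130,0,-1,0,0,0,105]]}}

```text
time_s: 3.22
eef_pos: [0.6104, 0.1905, 0.0732]
eef_rot: [0.458, 0.54, 0.457, -0.538]
wrist_force: [0.4, 0.3, -0.1]
opening: 0.591
```

```bash
python3 -c "
from h import *
shot('scene','s1')
p=cv2.imread('pics/s1.png'); cv2.imwrite('pics/s1c.png',cv2.resize(p[190:350,230:440],None,fx=3.5,fy=3.5))
goto(11,138,62)"
```

```text
turn opt [ 0.3 -0.1 -0.3]
turn opt [-1.797e+02  4.000e-01 -1.000e-01]
at ledge 12.8 140.9 73.3 shift [11.2 -1.8  2.9] F [-0.9 -0.2  0.5] t 3.275 q [ 0.12  0.49  1.55 -0.    1.1   0.28] 0.586210432517538
tool axes in ledge: y 1.0 0.006 z 0.006 -1.0
```

View pics/s1c.png

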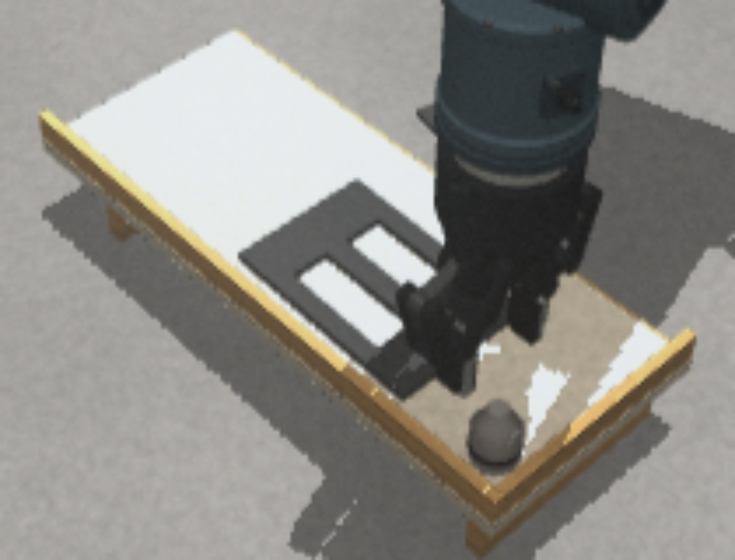

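The fingers (tips near (465,380) and (530,335) in the crop) stand behind the plate and clear of the objective (495,435). Next I touch down gently.

>>> {"fn": "step_arm", "kwargs": {"motion": [[3,0,0,0,0,0,105],[5,0,0,0,0,0,105],[6,0,0,0,0,0,105],[6,0,0,0,0,0,105]]}}

```text
time_s: 3.78
eef_pos: [0.6083, 0.1907, 0.0641]
eef_rot: [-0.458, -0.539, -0.458, 0.539]
wrist_force: [0.4, 0.6, -0.2]
opening: 0.585
```

```bash
python3 -c "
from h import *
goto(11,138,58)"
```

```text
turn opt [0.4 0.  0. ]
turn opt [-179.6   -0.     0. ]
at ledge 10.6 140.5 64.1 shift [6.1 0.4 2.5] F [ 0.4  0.6 -0.2] t 3.775 q [ 0.12  0.5   1.55 -0.    1.09  0.28] 0.5850844149392628
tool axes in ledge: y 1.0 0.006 z 0.006 -1.0
```

>>> {"fn": "step_arm", "kwargs": {"motion": [[1,0,0,0,0,0,105],[2,0,0,0,0,0,105],[3,0,0,0,0,0,105],[3,0,0,0,0,0,105]]}}

```text
time_s: 4.28
eef_pos: [0.6083, 0.1907, 0.0611]
eef_rot: [-0.458, -0.539, -0.458, 0.539]
wrist_force: [0.1, 1.2, 0.4]
opening: 0.583
```

>>> {"fn": "step_arm", "kwargs": {"motion": [[1,0,0,0,0,0,105],[2,0,0,0,0,0,105],[2,0,0,0,0,0,105]]}}

```text
time_s: 4.65
eef_pos: [0.6083, 0.1907, 0.0592]
eef_rot: [-0.458, -0.539, -0.458, 0.539]
wrist_force: [-0.3, -0.3, 0.5]
opening: 0.591
```

>>> {"fn": "step_arm", "kwargs": {"motion": [[1,0,0,0,0,0,105],[2,0,0,0,0,0,105],[2,0,0,0,0,0,105]]}}

```text
time_s: 5.03
eef_pos: [0.6083, 0.1907, 0.0571]
eef_rot: [-0.458, -0.539, -0.458, 0.539]
wrist_force: [1.1, -0.6, 0.4]
opening: 0.589
```

>>> {"fn": "step_arm", "kwargs": {"motion": [[1,0,0,0,0,0,105],[1,0,0,0,0,0,105]]}}

```text
time_s: 5.28
eef_pos: [0.6085, 0.1907, 0.057]
eef_rot: [-0.458, -0.539, -0.458, 0.539]
wrist_force: [-2.5, -1.1, 3.8]
opening: 0.589
```

>>> {"fn": "step_arm", "kwargs": {"motion": [[-2.5,0,0,0,0,0,105],[-2.5,0,4,0,0,0,105],[-2.5,0,10,0,0,0,105],[-2.5,0,20,0,0,0,105],[-2.5,0,30,0,0,0,105],[-2.5,0,40,0,0,0,105],[-2.5,0,50,0,0,0,105],[-2.5,0,60,0,0,0,105],[-2.5,0,65,0,0,0,105],[-2.5,0,65,0,0,0,105]]}}

```text
time_s: 6.52
eef_pos: [0.5979, 0.1261, 0.0589]
eef_rot: [-0.458, -0.539, -0.458, 0.539]
wrist_force: [-0.3, -0.0, -0.1]
opening: 0.586
```

```bash
python3 -c "
from h import *
p,d=shot('top','t1')
cv2.imwrite('pics/t1c.png',cv2.resize(p[180:320,180:420,::-1],None,fx=3.3,fy=3.3))
goto(11,-80,58.5)"
```

```text
turn opt [ 0.3  0.  -0. ]
turn opt [-179.7    0.     0. ]
at ledge 11.3 75.3 58.9 shift [  0.4  -1.2 155.3] F [ 0.3  0.5 -0.2] t 6.575 q [ 0.01  0.46  1.63 -0.    1.05  0.18] 0.5849493849614904
tool axes in ledge: y 1.0 0.006 z 0.006 -1.0
```

View pics/t1c.png

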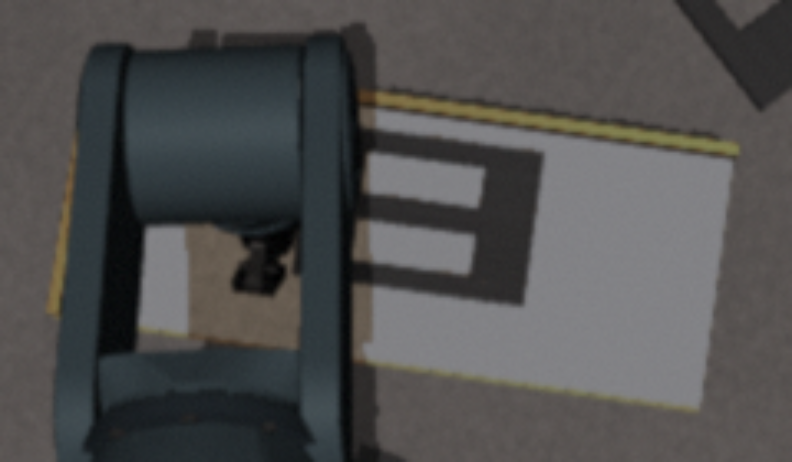

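The plate slid square along the ledge: its leading edge is now at (543,152)–(523,304) in the crop. I'll measure that edge from its pixels.

```bash
python3 -c "
from h import *
P=ray('top',np.array([[543,152],[523,304]])/3.3+180,.066)[:,:2]*1000-O
print(P@X,P@Y)"
```

```text
[ 63.06473562 -35.52310925] [-88.16418223 -89.13254605]
```

>>> {"fn": "step_arm", "kwargs": {"motion": [[0,0,5,0,0,0,105],[0,0,14,0,0,0,105],[0,0,24,0,0,0,105],[0,0,34,0,0,0,105],[0,0,44,0,0,0,105],[0,0,54,0,0,0,105],[0,0,64,0,0,0,105],[0,0,74,0,0,0,105],[0,0,80,0,0,0,105],[0,0,80,0,0,0,105]]}}

```text
time_s: 7.82
eef_pos: [0.5847, 0.0469, 0.0586]
eef_rot: [-0.458, -0.539, -0.458, 0.539]
wrist_force: [-0.2, -0.4, -0.1]
opening: 0.59
```

>>> {"fn": "step_arm", "kwargs": {"motion": [[0,0,5,0,0,0,105],[0,0,12,0,0,0,105],[0,0,22,0,0,0,105],[0,0,32,0,0,0,105],[0,0,42,0,0,0,105],[0,0,52,0,0,0,105],[0,0,62,0,0,0,105],[0,0,70,0,0,0,105],[0,0,75,0,0,0,105],[0,0,75,0,0,0,105]]}}

```text
time_s: 9.07
eef_pos: [0.5728, -0.0268, 0.0589]
eef_rot: [-0.458, -0.539, -0.458, 0.539]
wrist_force: [-0.4, 0.4, -0.4]
opening: 0.591
```

```bash
python3 -c "
from h import *
p,d=shot('top','t2')
cv2.imwrite('pics/t2c.png',cv2.resize(p[180:320,180:420,::-1],None,fx=3.3,fy=3.3))
goto(11,-86,58.5)"
```

```text
turn opt [ 0.3  0.  -0. ]
turn opt [-179.7    0.     0. ]
at ledge 12.2 -79.6 58.9 shift [ 0.4 -1.2  6.4] F [-0.2  0.1  0.7] t 9.125 q [-0.25  0.39  1.73 -0.    1.02 -0.09] 0.5852582555804664
tool axes in ledge: y 1.0 0.006 z 0.006 -1.0
```

View pics/t2c.png

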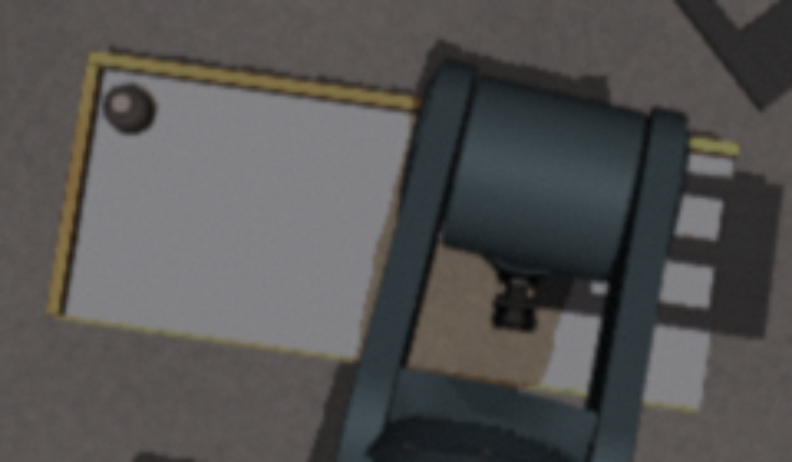

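The leading edge is now at about (782,183)–(763,337), past the open end, with the overhang at about 33 mm. I'll push 6 mm more, then back off, lift, shut the fingers and go round to the front.

>>> {"fn": "step_arm", "kwargs": {"motion": [[0,0,3,0,0,0,105],[0,0,6,0,0,0,105],[0,0,6,0,0,0,105],[0,0,6,0,0,0,105],[0,0,-4,0,0,0,105],[0,0,-15,0,0,0,105],[-40,0,-15,0,0,0,105],[-80,0,-15,0,0,0,255],[-80,0,-15,0,0,0,255],[-80,0,-15,0,0,0,255]]}}

```text
time_s: 10.38
eef_pos: [0.5749, -0.0109, 0.1384]
eef_rot: [-0.458, -0.539, -0.458, 0.539]
wrist_force: [-0.1, -0.5, -0.6]
opening: 0.0
```

```bash
python3 -c "
from h import *
goto(-74,-175,120)"
```

```text
turn opt [ 0.4 -0.   0. ]
turn opt [-179.6   -0.    -0. ]
at ledge 11.6 -63.9 138.4 shift [ 18.4 -86.4 110.6] F [-0.1 -0.5 -0.6] t 10.375 q [-0.23  0.28  1.69  0.    1.18 -0.06] 0.0001639390482103976
tool axes in ledge: y 1.0 0.007 z 0.007 -1.0
```

Now move to in front of the plate's middle and lower, keeping z a little high so I can look first.

>>> {"fn": "step_arm", "kwargs": {"motion": [[0,-43,45,0,0,0,255],[0,-86,90,0,0,0,255],[0,-86,111,0,0,0,255],[30,-86,111,0,0,0,255],[60,-86,111,0,0,0,255],[68,-86,111,0,0,0,255],[70,-86,111,0,0,0,255],[70,-86,111,0,0,0,255]]}}

```text
time_s: 11.38
eef_pos: [0.4729, -0.1073, 0.0694]
eef_rot: [0.458, 0.539, 0.458, -0.539]
wrist_force: [0.5, 0.2, 0.1]
opening: 0.0
```

```bash
python3 -c "
from h import *
p,d=shot('scene','s2'); cv2.imwrite('pics/s2c.png',cv2.resize(p[170:330,210:420,::-1],None,fx=3.5,fy=3.5))
goto(-74,-175,62.5)"
```

```text
turn opt [ 0.4  0.  -0.1]
turn opt [-1.796e+02  1.000e-01  0.000e+00]
at ledge -72.5 -176.1 69.6 shift [ 7.1 -1.5 -1.1] F [ 0.  -0.9  0. ] t 11.425 q [-0.47  0.2   1.95  0.    0.99 -0.31] -0.003367457046540576
tool axes in ledge: y 1.0 0.006 z 0.006 -1.0
```

View pics/s2c.png

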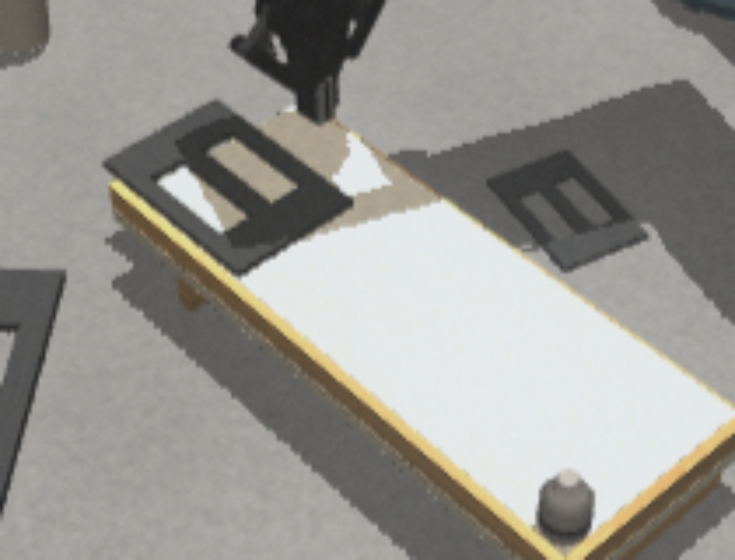

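The shut fingertips (318,115) stand just in front of the plate's long side, and the plate overhangs the open end squarely with a gap to the fence. I'll lower and then push to the fence.

>>> {"fn": "step_arm", "kwargs": {"motion": [[4,0,0,0,0,0,255],[7,0,0,0,0,0,255],[7,3,0,0,0,0,255],[7,8,0,0,0,0,255],[7,14,0,0,0,0,255],[7,20,0,0,0,0,255],[7,25,0,0,0,0,255],[7,28,0,0,0,0,255],[7,30,0,0,0,0,255],[7,30,0,0,0,0,255]]}}

```text
time_s: 12.68
eef_pos: [0.502, -0.1121, 0.0618]
eef_rot: [-0.458, -0.539, -0.458, 0.539]
wrist_force: [-0.5, -0.2, -0.3]
opening: -0.009
```

>>> {"fn": "step_arm", "kwargs": {"motion": [[0,1,0,0,0,0,255],[0,2,0,0,0,0,255],[0,3,0,0,0,0,255],[0,3,0,0,0,0,255]]}}

```text
time_s: 13.18
eef_pos: [0.505, -0.1126, 0.0617]
eef_rot: [0.458, 0.539, 0.458, -0.539]
wrist_force: [-1.0, 0.0, -0.7]
opening: -0.003
```

```bash
python3 -c "
from h import *
p,d=shot('scene','s3')
# gap between plate and fence near rear corner seen in scene
cv2.imwrite('pics/s3c.png',cv2.resize(p[190:270,230:340,::-1],None,fx=7,fy=7))
goto(-36,-175,62.5)"
```

```text
turn opt [ 0.4 -0.   0. ]
turn opt [-179.6   -0.    -0. ]
at ledge -40.3 -175.8 61.7 shift [-0.8  4.3 -0.8] F [-0.4 -0.2 -0.7] t 13.225 q [-0.45  0.28  1.87  0.    0.99 -0.29] 0.004385357688143416
tool axes in ledge: y 1.0 0.006 z 0.006 -1.0
```

View pics/s3c.png

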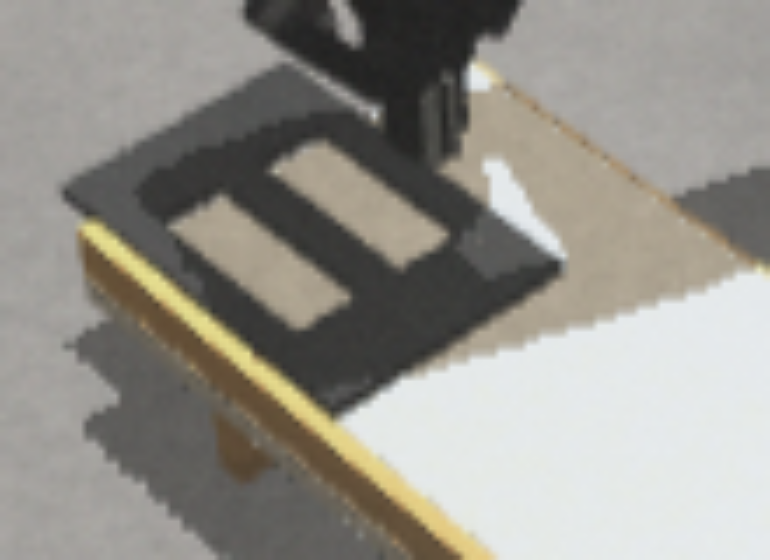

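The fingertips (430,150) are on the plate's front side and the far edge is nearly at the fence (corner about (330,410)). There is no fence reaction yet, so I continue in small steps.

>>> {"fn": "step_arm", "kwargs": {"motion": [[-0.5,1,0,0,0,0,255],[-0.5,2,0,0,0,0,255],[-0.5,2,0,0,0,0,255]]}}

```text
time_s: 13.6
eef_pos: [0.5071, -0.1129, 0.0623]
eef_rot: [0.458, 0.539, 0.458, -0.539]
wrist_force: [-0.5, 0.4, 0.1]
opening: -0.003
```

>>> {"fn": "step_arm", "kwargs": {"motion": [[0,1,0,0,0,0,255],[0,2,0,0,0,0,255],[0,2,0,0,0,0,255]]}}

```text
time_s: 13.98
eef_pos: [0.509, -0.1133, 0.0623]
eef_rot: [0.458, 0.539, 0.458, -0.539]
wrist_force: [-1.0, -0.3, 0.1]
opening: 0.0
```

>>> {"fn": "step_arm", "kwargs": {"motion": [[0,1,0,0,0,0,255],[0,2,0,0,0,0,255],[0,2,0,0,0,0,255]]}}

```text
time_s: 14.35
eef_pos: [0.511, -0.1136, 0.0623]
eef_rot: [0.458, 0.539, 0.458, -0.539]
wrist_force: [-0.2, 0.3, 1.1]
opening: -0.003
```

>>> {"fn": "step_arm", "kwargs": {"motion": [[0,1,0,0,0,0,255],[0,1,0,0,0,0,255]]}}

```text
time_s: 14.6
eef_pos: [0.512, -0.1137, 0.0623]
eef_rot: [0.458, 0.539, 0.458, -0.539]
wrist_force: [-0.2, -0.4, 0.6]
opening: -0.004
```

>>> {"fn": "step_arm", "kwargs": {"motion": [[0,1,0,0,0,0,255],[0,1,0,0,0,0,255]]}}

```text
time_s: 14.85
eef_pos: [0.5129, -0.1139, 0.0623]
eef_rot: [0.458, 0.539, 0.458, -0.539]
wrist_force: [-0.6, 0.9, 0.2]
opening: -0.001
```

>>> {"fn": "step_arm", "kwargs": {"motion": [[0,1,0,0,0,0,255],[0,1,0,0,0,0,255]]}}

```text
time_s: 15.1
eef_pos: [0.5139, -0.114, 0.0623]
eef_rot: [0.458, 0.539, 0.458, -0.539]
wrist_force: [-0.4, 0.8, 0.5]
opening: 0.003
```

```bash
python3 -c "
from h import *
p,d=shot('scene','s4')
cv2.imwrite('pics/s4c.png',cv2.resize(p[190:270,230:340,::-1],None,fx=7,fy=7))
goto(-36,-175,62.5)"
```

```text
turn opt [ 0.4  0.  -0. ]
turn opt [-179.6    0.     0. ]
at ledge -31.2 -175.8 62.3 shift [-0.2 -4.8 -0.8] F [-0.3  0.6  0.5] t 15.15 q [-0.44  0.3   1.85  0.    1.   -0.28] 0.00010476052338945175
tool axes in ledge: y 1.0 0.006 z 0.006 -1.0
```

View pics/s4c.png

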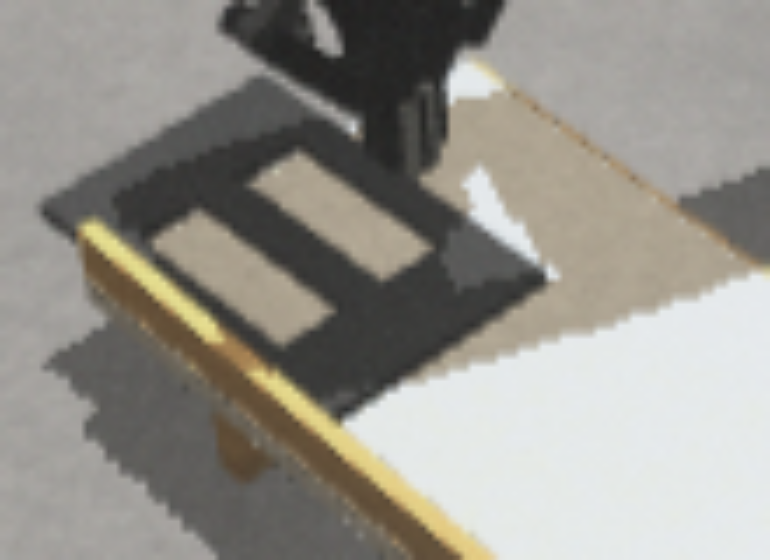

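The plate has moved with the fingertips: its front rear corner went from about (563,265) to (548,275). The fence hides the contact, so I'll compute the corners.

```bash
python3 -c "
from h import *
P=ray('scene',np.array([[563,263],[548,273],[262,78]])/7+[230,190],.066)[:,:2]*1000-O
print(P@X,P@Y)"
```

```text
[-32.91671184 -25.98852218 -18.21213447] [ -93.33371724  -93.05804264 -240.7360328 ]
```

>>> {"fn": "step_arm", "kwargs": {"motion": [[0,1,0,0,0,0,255],[0,1,0,0,0,0,255]]}}

```text
time_s: 15.4
eef_pos: [0.5143, -0.114, 0.0622]
eef_rot: [-0.457, -0.539, -0.458, 0.539]
wrist_force: [-4.1, 0.7, 2.3]
opening: 0.001
```

>>> {"fn": "step_arm", "kwargs": {"motion": [[0,1,0,0,0,0,255],[0,1,0,0,0,0,255]]}}

```text
time_s: 15.65
eef_pos: [0.5145, -0.1139, 0.062]
eef_rot: [-0.457, -0.538, -0.459, 0.54]
wrist_force: [-7.3, 0.9, 5.0]
opening: -0.004
```

>>> {"fn": "step_arm", "kwargs": {"motion": [[0,1,0,0,0,0,255],[0,1,0,0,0,0,255]]}}

```text
time_s: 15.9
eef_pos: [0.5147, -0.1139, 0.0617]
eef_rot: [-0.456, -0.538, -0.459, 0.54]
wrist_force: [-10.3, 1.3, 5.2]
opening: 0.001
```

The force rises while the tool stalls, so the plate is seated against the fence. Retreat straight back, lift, and swing clear to look.

>>> {"fn": "step_arm", "kwargs": {"motion": [[0,-3,0,0,0,0,255],[0,-10,0,0,0,0,255],[0,-22,0,0,0,0,255],[-30,-30,0,0,0,0,255],[-90,-40,0,0,0,0,255],[-150,-90,0,0,0,0,255],[-150,-150,0,0,0,0,255],[-150,-150,60,0,0,0,255],[-150,-150,120,0,0,0,255],[-150,-150,150,0,0,0,255]]}}

```text
time_s: 17.15
eef_pos: [0.3434, -0.2405, 0.2128]
eef_rot: [-0.458, -0.539, -0.456, 0.54]
wrist_force: [1.5, 0.9, -0.2]
opening: -0.001
```

```bash
python3 -c "
from h import *
p,d=shot('top','t3')
cv2.imwrite('pics/t3c.png',cv2.resize(p[180:320,180:420,::-1],None,fx=3.3,fy=3.3))
print(ctrl.get_obs()['eef_pos'])"
```

```text
[ 0.34324017 -0.24292308  0.21285307]
```

View pics/t3c.png

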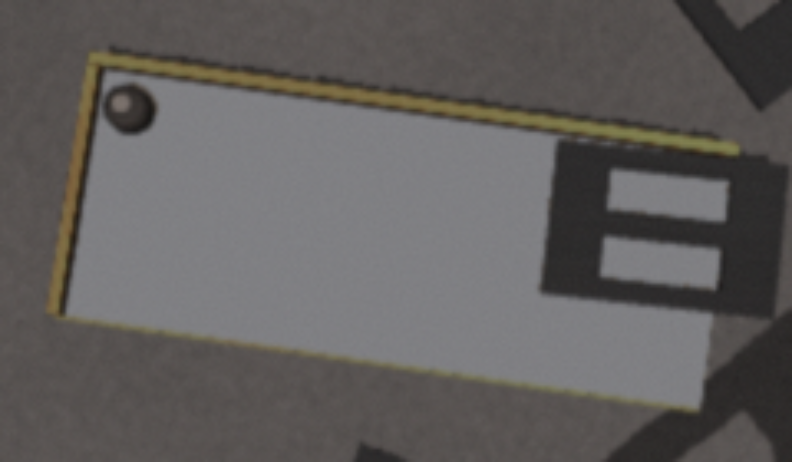

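```bash
python3 - <<'E'
from h import *
p=cv2.imread("pics/t3.png")[:,:,::-1]
m=(p.max(2)<62); m2=np.zeros_like(m); m2[220:279,338:421]=m[220:279,338:421]
# corner fit by lines along edges, from viewed crop: sample dark/bright transitions along columns/rows with subpixel
g=p.astype(float).mean(2)
def edge(pts,axis):   # pts: (u,v) approx; strongest gradient within +-5 px along axis
    out=[]
    for u,v in pts:
        s=np.arange(-4,5); u,v=int(round(u)),int(round(v))
        a=g[v-4:v+5,u] if axis else g[v,u-4:u+5]
        w=abs(np.gradient(a)); w[w<w.max()*.4]=0; o=(w*s).sum()/w.sum(); out.append((u+(0 if axis else o)+0.,v+(o if axis else 0)+0.))
    return np.array(out)
def L(a,b,n): 
    a,b=np.array(a)/3.3+180,np.array(b)/3.3+180; return a+(b-a)*np.linspace(.1,.9,n)[:,None]
def show(nm,pts,z):
    P=ray("top",pts,z)[:,:2]*1000-O; l=np.c_[P@X,P@Y]; vx,vy,x0,y0=cv2.fitLine(l.astype(np.float32),cv2.DIST_HUBER,0,.01,.01).ravel()
    print(nm,"x",x0.round(1),"y",y0.round(1),"dir dx/dy",round(float(vx/vy),3),"dy/dx",round(float(vy/vx),3))
show("front plate",edge(L((541,292),(700,309),12),1),.066)
show("rear plate",edge(L((557,140),(541,292),10),0),.066)
show("lead plate",edge(L((787,165),(772,317),10),0),.066)
show("board front",edge(L((66,316),(697,410),30),1),.06)
show("board end",edge(L((712,315),(698,405),8),0),.06)
show("win1 low",edge(L((608,210),(726,222),10),1),.066)
show("win2 top",edge(L((604,235),(720,249),10),1),.066)
E
```

```text
front plate x -24.5 y -156.9 dir dx/dy -0.043 dy/dx -23.182
rear plate x 22.4 y -96.3 dir dx/dy 33.228 dy/dx 0.03
lead plate x 28.1 y -246.4 dir dx/dy 30.183 dy/dx 0.033
board front x -85.6 y 24.7 dir dx/dy 0.0 dy/dx 6861.099
board end x -54.0 y -209.9 dir dx/dy 55.638 dy/dx 0.018
win1 low x 34.6 y -172.3 dir dx/dy -0.029 dy/dx -34.496
win2 top x 17.1 y -171.7 dir dx/dy -0.031 dy/dx -31.803
```

The numbers say the overhang is 36 mm, middle x is about 25.8 mm and skew is about 0.033 rad with the rear end a few mm off the fence. That is within the limits but not properly square. One more push near the rear of the front side should seat it.

```bash
python3 -c "
from h import *
goto(-55,-120,150);goto(-55,-120,62.5)"
```

```text
turn opt [ 0.2  0.2 -0.1]
turn opt [-1.798e+02  1.000e-01  3.000e-01]
at ledge -177.8 -331.5 212.9 shift [  62.3  123.3 -211.4] F [-1.  -2.9  0.8] t 17.2 q [-0.9  -0.17  2.   -0.    1.31 -0.73] 0.0030095851803164037
tool axes in ledge: y 1.0 0.003 z 0.003 -1.0
turn opt [ 0.2  0.2 -0.1]
turn opt [-1.798e+02  1.000e-01  3.000e-01]
at ledge -177.8 -331.5 212.9 shift [ 149.8  123.2 -211.7] F [-1.  -2.9  0.8] t 17.2 q [-0.9  -0.17  2.   -0.    1.31 -0.73] 0.0030095851803164037
tool axes in ledge: y 1.0 0.003 z 0.003 -1.0
```

>>> {"fn": "step_arm", "kwargs": {"motion": [[0,25,-45,0,0,0,255],[0,55,-100,0,0,0,255],[20,85,-155,0,0,0,255],[60,115,-205,0,0,0,255],[90,120,-212,0,0,0,255],[120,120,-212,0,0,0,255],[130,120,-212,0,0,0,255],[130,120,-212,0,0,0,255],[130,120,-212,0,0,0,255]]}}

```text
time_s: 18.32
eef_pos: [0.4981, -0.0491, 0.0837]
eef_rot: [0.458, 0.54, 0.457, -0.539]
wrist_force: [0.2, 0.6, 1.0]
opening: -0.0
```

```bash
python3 -c "
from h import *
goto(-35,-120,62.5)"
```

```text
turn opt [ 0.3  0.  -0.1]
turn opt [-179.7    0.2    0. ]
at ledge -57.7 -114.4 83.7 shift [21.3 22.6  5.7] F [0.2 0.6 1. ] t 18.325 q [-0.34  0.21  1.91  0.    1.02 -0.17] -0.00029757982772667016
tool axes in ledge: y 1.0 0.006 z 0.006 -1.0
```

>>> {"fn": "step_arm", "kwargs": {"motion": [[10,0,5,0,0,0,255],[19,0,5,0,0,0,255],[21,0,5,0,0,0,255],[21,5,5,0,0,0,255],[21,12,5,0,0,0,255],[21,18,5,0,0,0,255],[21,22,5,0,0,0,255],[21,23,5,0,0,0,255],[21,23,5,0,0,0,255]]}}

```text
time_s: 19.45
eef_pos: [0.5191, -0.0571, 0.0613]
eef_rot: [-0.458, -0.539, -0.458, 0.539]
wrist_force: [0.0, 0.9, 0.4]
opening: -0.001
```

>>> {"fn": "step_arm", "kwargs": {"motion": [[0,1,0,0,0,0,255],[0,2,0,0,0,0,255],[0,2,0,0,0,0,255]]}}

```text
time_s: 19.82
eef_pos: [0.5211, -0.0575, 0.0613]
eef_rot: [0.458, 0.539, 0.458, -0.539]
wrist_force: [0.4, 0.7, -0.2]
opening: -0.001
```

>>> {"fn": "step_arm", "kwargs": {"motion": [[0,1,0,0,0,0,255],[0,2,0,0,0,0,255],[0,2,0,0,0,0,255]]}}

```text
time_s: 20.2
eef_pos: [0.5229, -0.0576, 0.0612]
eef_rot: [-0.458, -0.539, -0.458, 0.539]
wrist_force: [-1.0, -0.0, 1.0]
opening: 0.002
```

>>> {"fn": "step_arm", "kwargs": {"motion": [[0,1,0,0,0,0,255],[0,1,0,0,0,0,255]]}}

```text
time_s: 20.45
eef_pos: [0.5241, -0.058, 0.0613]
eef_rot: [0.458, 0.539, 0.458, -0.539]
wrist_force: [-0.1, 1.6, 0.0]
opening: -0.002
```

>>> {"fn": "step_arm", "kwargs": {"motion": [[0,1,0,0,0,0,255],[0,1,0,0,0,0,255]]}}

```text
time_s: 20.7
eef_pos: [0.5248, -0.0579, 0.0612]
eef_rot: [-0.457, -0.539, -0.458, 0.539]
wrist_force: [-1.9, 1.9, 2.3]
opening: 0.003
```

>>> {"fn": "step_arm", "kwargs": {"motion": [[0,1,0,0,0,0,255],[0,1,0,0,0,0,255]]}}

```text
time_s: 20.95
eef_pos: [0.525, -0.0579, 0.0611]
eef_rot: [-0.457, -0.538, -0.458, 0.539]
wrist_force: [-3.8, 1.7, 3.7]
opening: 0.004
```

It has stalled at the same depth as the first push, so the rear end is seated too. Retreat and check.

>>> {"fn": "step_arm", "kwargs": {"motion": [[0,-3,0,0,0,0,255],[0,-10,0,0,0,0,255],[0,-22,0,0,0,0,255],[-30,-30,0,0,0,0,255],[-90,-40,0,0,0,0,255],[-150,-90,0,0,0,0,255],[-150,-150,60,0,0,0,255],[-150,-150,120,0,0,0,255],[-150,-150,180,0,0,0,255],[-150,-150,200,0,0,0,255]]}}

```text
time_s: 22.2
eef_pos: [0.3442, -0.2334, 0.2117]
eef_rot: [-0.458, -0.539, -0.456, 0.54]
wrist_force: [0.3, 0.6, -0.2]
opening: 0.002
```

>>> {"fn": "step_arm", "kwargs": {"motion": [[0,0,0,0,0,0,255],[0,0,0,0,0,0,255],[0,0,0,0,0,0,255]]}}

```text
time_s: 22.58
eef_pos: [0.3457, -0.2301, 0.2111]
eef_rot: [0.458, 0.539, 0.458, -0.539]
wrist_force: [-0.0, -0.5, -0.3]
opening: 0.0
```

```bash
python3 -c "
from h import *
p,d=shot('top','t4')
cv2.imwrite('pics/t4c.png',cv2.resize(p[180:320,180:420,::-1],None,fx=3.3,fy=3.3))
i=ctrl.camera_info('top');T=i['T']
v,u=np.mgrid[226:272,350:416]; z=d[226:272,350:416]; W=np.stack([(u-i['cx'])/i['fx']*z,(v-i['cy'])/i['fy']*z,z],-1)@T[:3,:3].T+T[:3,3]
dk=p[226:272,350:416].max(2)<55; print('plate top z med/5/95',np.percentile(W[dk][:,2],[50,5,95]).round(4))
p0=cv2.imread('pics/top0.png')[:,:,::-1].astype(int)
for n,(u,v) in dict(obj=(219,213),bottle=(528,214),beaker=(529,289),box=(115,310)).items(): print(n,abs(p0-p)[v-20:v+20,u-20:u+20].mean().round(2))
"
```

```text
plate top z med/5/95 [0.0659 0.0619 0.0699]
obj 2.93
bottle 2.43
beaker 2.41
box 3.47
```

View pics/t4c.png

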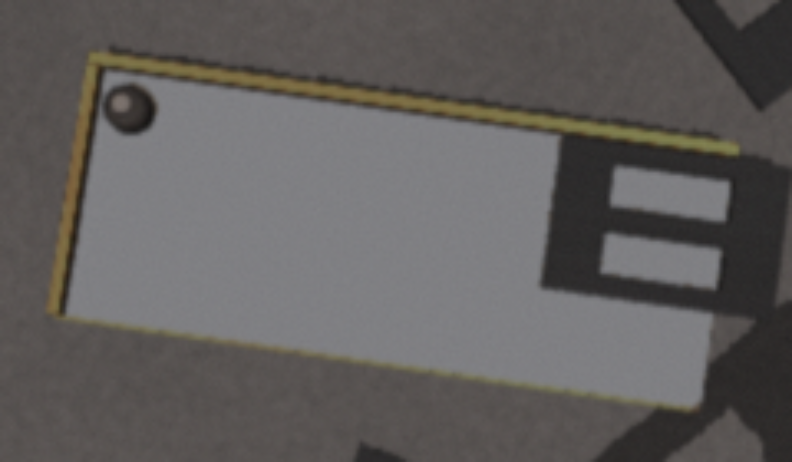

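The plate's long side now lies along the fence (corner (560,137)), its leading edge runs from about (790,167) to (775,317), and the objective is unmoved at (130,108). A last numeric check from those edges, then hand in.

```bash
python3 -c "
from h import *
f=lambda a:(lambda P:np.c_[P@X,P@Y])(ray('top',np.array(a)/3.3+180,.066)[:,:2]*1000-O)
F=f([[541,288],[700,309]]);W=f([[610,207],[728,222],[604,233],[722,247]]);E=f([[790,167],[775,317]])
print('front',F.round(1),'skew',(F[1,0]-F[0,0])/(F[1,1]-F[0,1]),(W[1,0]-W[0,0])/(W[1,1]-W[0,1]))
print('centre x,y',W.mean(0).round(1),'lead y',E[:,1].round(1))
if W[:,0].mean()>23 and -258<E[:,1].mean()-0<-238: print(ctrl.hand_in())
"
```

```text
front [[ -23.8  -99.1]
 [ -22.5 -201.3]] skew -0.012314441090410855 -0.016204932462121166
centre x,y [  26.3 -172.8] lead y [-246.3 -249.2]
the job is handed in; nothing more can be done
None
```

I pushed the plate along the ledge until it sticks out about 38 mm past the open end, seated it against the fence, and handed the job in at about 23 s of the 61 s allowed.

**How it was done:** I pushed its rear short edge with two part-open fingertips. Then I pushed its front long side twice with the fingers shut, until the force rose against the fence. The second push was needed because the first left it about 0.033 rad askew, with the rear end slightly off the fence.

| Last check (top camera) | Measured | Allowed |
|---|---|---|
| Overhang of the leading edge | about 38 mm | 25 to 55 mm |
| Plate middle x in the ledge frame | about 26.3 mm | above 21 mm (27 mm is against the fence) |
| Skew | 0.012 to 0.016 rad | below 0.07 rad |
| Height of the plate's top | median 65.9 mm | 66 mm when flat |

- **Plate chosen:** it measured 149.8 × 100.6 mm, matching the middle size.
- **Other things:** the picture around the objective, bottle, beaker and box changed only slightly from the start picture, so I take them as unmoved. I did not measure their positions again.
- **Robot:** it was about 0.21 m up in front of the ledge, touching nothing, when I handed in.
- **One disagreement:** before the last pushes, the scene camera put the overhang at about 31 to 33 mm, against about 36 mm from the top camera. Both are inside the limits.

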